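Fetch the brush from under the laundry rack with the reacher

ROBOT

A 6-joint arm with a two-finger parallel gripper is mounted at the origin on the work surface. World frame = base frame: x ahead of the robot, y to its left, z up, the work surface at z = 0. Lengths are in mm, angles in degrees, forces in N, time in s.
With the tool pointing down it reaches from about 350 to 850 mm from the base axis. Payload 8.1 kg.
Tool frame: the origin (TCP) lies at the centre of the arm's flange, where the gripper is bolted on; the fingertips stand 173 mm ahead of it and the grasp point (between the pads) lies 155 mm ahead of it; z points along the fingers, y is the line along which they close (so a half turn about z gives the same grasp; the last joint's range is limited). The gripper opens to 85 mm and grips with 20 to 120 N. Pads are 22 mm wide; open, the fingers measure 114 mm over their backs; the gripper's body (76 mm by 85 mm) begins 54 mm behind the grasp point. The pads swing forward as they close: fully open they stand 13 mm farther back than shut.
Start: joints at [-81.841, 7.471, 85.268, -0, 87.261, -4.893], TCP at [135.521, -584.5, 404.692] pointing down, gripper open.
Joint ranges: [-169.43, 169.43], [-51.17, 129.36], [1.28, 143.12], [-76.62, 256.62], [0, 156.53], [-152.29, 152.29]. Speed limits (degrees/s): [136.94, 136.94, 159.86, 180, 180, 180].

INTERFACE

Orientations are given as [roll, pitch, yaw] about the fixed x, y, z axes, in that order (R = Rz(yaw) Ry(pitch) Rx(roll)).
In Python, from bench import * gives the robot as it stands.
- The arm moves only by the shell command python3 -m jog 'ROWS' [FORCE]. ROWS is text: rows parted by semicolons, each of 7 numbers parted by spaces: the shift along the tool's x, y, z scaled (see below), then the turn, a rotation vector about the tool's x, y, z scaled (see below), then the closure, from -1 (fully open) to 1 (shut). In form: tx ty tz wx wy wz hand; .... A call has 1 to 5 rows; each row shifts and turns the commanded pose from where the row before left it, along the tool's axes as they then stand; what a row does not reach is not made up. The controller multiplies each number of a shift by 0.1 m and each number of a turn by 60 degrees. A row lasts 1/8 s, in which the tool goes at most 62.5 mm and 10.7 degrees, less where a joint would pass 70% of its speed; a pose out of reach is approached as far as the arm can. A call with a number of a shift or a turn outside -1 to 1 is refused whole. A call with a gripper value outside its range is refused whole. The fingers move at their own pace and stop on an object; FORCE is the grip in N (left out, the last holds). Time passes only in rows, so rows that do not move let the fingers close. It gives the time, the measured TCP pose, the force, the opening and the grip force at its end, in the units of the state.
- sense(): the state, without advancing time (a new reading comes with each control period).
- snapshot(name): name is "scene" or "top" or "wrist"; returns a dict with "img" (384x512x3 uint8, red, green, blue), "fx", "fy", "cx", "cy" (pixels), "extrinsics" (4x4, takes a point from camera to world coordinates). Camera axes: x right, y down, z forward; pixel columns grow to the right and rows downward; lengths in mm; the calibration is good to about 2 mm. A picture is of the moment at which its call begins. There is no depth.
- hand_in(): hands the job in; it is judged then, once.
The state is a dict: "time": time; "joint_pos": joint angles; "qd": joint speeds; "joint_efforts": joint torques, N m; "tool_pos": TCP position; "tcp_rot": TCP orientation; "ft_force": force on the tool from outside, world axes, zero at the start; "wrist_torque": the same for the moment, N m; "finger_gap": finger opening in mm; "grip_force": force on a finger pad.
Only numpy, scipy, OpenCV 4.12 (cv2) and the standard library are available. Lean on these libraries where they do the work, as an engineer would, in place of code of your own. Each camera call takes 0.05 s, during which the arm holds its last target. There are 200 camera calls.

TASK

The blue scrubbing brush has slid under the white wire rack. Pick up the reacher, push its open jaws into the low gap, squeeze its trigger so that the jaws close on the brush, draw it out, lift it and lower it into the green tray so that it lies flat inside, bristles down; do not drop it and never touch it with the gripper itself. Then lay the reacher back down flat on the counter, clear of the tray and out of the rack, let go of it, and leave the soap box, bottle and jar where they stand.

Things in the scene. Friction and masses are not known exactly. Their poses are not given: they have to be found in the camera images.
- reacher: hand-held pick-up tool, 310 mm long, 155 g, lying flat on its handle and a foot under its head; origin at its underside below the handle's centre. x points to the jaws, z up, y to the trigger side. Tail ends at x = -75 mm; shaft a 14 mm square bar, 23 to 37 mm up; head at x = 140 to 160 mm, 42 mm wide, top 46 mm up. Balances at about x = 5 mm
- reacher_grip (a point): handle's centre, 27.5 mm above the reacher's underside (same axes): grip here from above, across y. Handle 60 mm wide with the trigger free: black fixed grip (85 mm long, 55 mm high), outer face at y = -30 mm; red trigger plate (65 mm long, 5 to 51 mm up), outer face at y = +30 mm. Pinched to 55 mm it is held with the jaws still well open
- trigger_face (a point): middle of the trigger's outer face. An evenly closing gripper that squeezes it moves the whole tool towards its +y by half of the trigger's travel (about 6 mm from 55 mm wide until the brush is clamped) and back as it opens: re-centre the jaws on the brush before lifting them off it. Moves with the trigger
- trigger (a joint): trigger travel towards the fixed grip, m: 0 free (jaws open), 0.016 pads parallel and 40 mm apart, 0.022 stop. Handle width = 60 mm minus this. Its spring returns it with 10 N when free, 13 N at 0.016; each newton of squeeze beyond the spring gives about 0.34 N at each pad
- jaw_mid (a point): point midway between the jaw pads, fixed on the reacher: 212 mm ahead (x) of the handle's centre, 17 mm above the underside, same axes. When parallel, the pads reach 192 to 232 mm ahead of the handle's centre; between the jaws it is free from 165 mm on
- jaw_l: orange jaw on the trigger side (+y), hinged 150 mm ahead of the handle's centre (origin on the hinge, underside height; axes as the reacher's when open). Pad 40 mm long, 4 to 30 mm above the underside. Trigger free, the jaws form a V: 97 mm apart at the tips, 69 mm at the back of the pads, 108 mm over all; tips 80 mm apart when the handle is pinched to 55 mm
- jaw_r: the other orange jaw, on the fixed-grip side (-y), the mirror image; both jaws move together
- brush_mid (a point): centre of the scrubbing brush, half-way up: 100 mm long (x), 38 mm wide (y), 36 mm high, about 70 g. Blue back (upper 19 mm) on an equally wide white bristle block. Lies bristles down under the rack, left or right of its middle, one end to the mouth (within 0.2 rad of square); that end is 60 to 85 mm inside the mouth
- brush: the brush itself: origin at the centre of its underside, same axes
- rack: fixed white wire rack, 340 (x) by 270 mm (y), origin on the counter under its middle. The gap below is open only at y = -130 mm (the mouth, facing about -y of the world); wires close x = -165, x = +165 and y = +130 mm. Free height 105 mm, clear width 318 mm. Stock stands on its back half, up to 195 mm above the counter
- soap_box: closed yellow soap box, 85 x 50 x 34 mm, loose, also under the rack, on the other side of its middle, about 130 mm from the brush; stays there. Origin at the centre of its underside
- tray: fixed green open tray, 220 mm (x) by 180 mm (y), rim 18 mm high, walls and floor 4 mm thick; origin at the centre of its underside
- softener: loose white bottle, 72 mm across, 190 mm high; origin at its underside
- bleach_jar: loose blue jar, 76 mm across, 110 mm high; origin at its underside
Things that resemble listed ones, but are neither listed nor needed, are in the scene too. What is shaped like the brush but pink is not meant.

How it is judged:
By the outcome, as a careful person would: the job done as asked, in the order asked, and still so for the second after the job is handed in, with the robot touching nothing.
It also fails if it takes over 58 s, if anything falls off the work surface, if the arm or the gripper's body presses on something with over 40 N, if the wrist force passes 120 N, or if a joint passes its speed limit or range.

## Working session

There is one attempt and no reset: what is moved stays moved. The work goes in short steps, Python scripts to look and compute and a shell command to move; the robot and the scene stay as the last step left them, time stands still between calls to the robot, and variables do not carry over. Pictures are saved under pics/ and viewed, at most 13 in all, crops included, and the job is handed in when it is done.

```bash
mkdir -p pics; ls; cat > h.py <<'E'
from bench import *
import numpy as np, cv2
from scipy.spatial.transform import Rotation as R
def ray(s,u,v,z):
    T=np.array(s["extrinsics"]); d=T[:3,:3]@np.array([(u-s["cx"])/s["fx"],(v-s["cy"])/s["fy"],1]); o=T[:3,3]
    return o+d*(z-o[2])/d[2]
def proj(s,p):
    T=np.linalg.inv(np.array(s["extrinsics"])); q=T[:3,:3]@np.array(p)+T[:3,3]
    return q[0]/q[2]*s["fx"]+s["cx"], q[1]/q[2]*s["fy"]+s["cy"]
def shot(n,f):
    s=snapshot(n); cv2.imwrite("pics/"+f,s["img"][:,:,::-1]); np.save("pics/"+f+".npy",s,allow_pickle=True); return s
def load(f): return np.load("pics/"+f+".npy",allow_pickle=True).item()
E
python3 - <<'E'
from h import *
a=shot("scene","scene0.png");b=shot("top","top0.png")
for s in(a,b): print(np.round(s["extrinsics"],3),s["fx"],s["cx"])
st=sense();print(st)
E
```

```text
pics
[[ 2.510000e-01  7.040000e-01 -6.640000e-01  1.322703e+03]
 [ 9.680000e-01 -1.800000e-01  1.750000e-01 -1.931400e+02]
 [ 3.000000e-03 -6.870000e-01 -7.270000e-01  9.725160e+02]
 [ 0.000000e+00  0.000000e+00  0.000000e+00  1.000000e+00]] 401.1560222381618 254.1941344986107
[[-2.500000e-02 -9.890000e-01  1.440000e-01  3.596080e+02]
 [-9.990000e-01  2.100000e-02 -2.700000e-02  6.081500e+01]
 [ 2.400000e-02 -1.450000e-01 -9.890000e-01  1.125606e+03]
 [ 0.000000e+00  0.000000e+00  0.000000e+00  1.000000e+00]] 358.38023161375696 257.36211613535795
{'time': 0.1, 'joint_pos': array([-8.18396950e+01,  7.51204132e+00,  8.53233291e+01, -3.94492512e-04,
        8.72593572e+01, -4.89254736e+00]), 'qd': array([-0.11689329, -0.09378623, -0.1459257 ,  0.02035411, -0.042994  ,
       -0.06430406]), 'joint_efforts': array([ 8.40277880e-04, -5.70955575e+01, -5.01943839e+01, -3.89131560e-05,
        8.20353016e-03, -3.19003857e-05]), 'tool_pos': array([ 135.50738401, -584.29482414,  403.73315778]), 'tcp_rot': array([-1.79905584e+02, -7.68648867e-03,  1.30528652e+01]), 'ft_force': array([-0.83276314, -0.56914946, -0.76499322]), 'wrist_torque': array([ 0.00653965,  0.01640011, -0.03494998]), 'grip_force': 0.0, 'finger_gap': 85.36871671390617}
```

View pics/scene0.png

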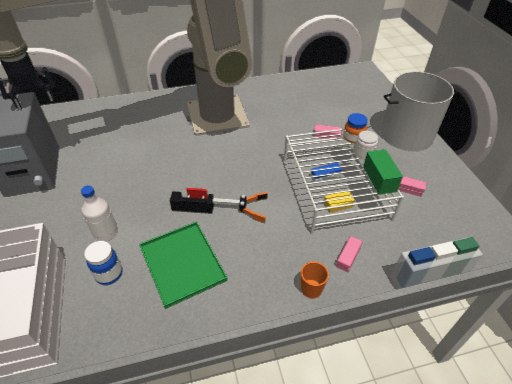

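View pics/top0.png

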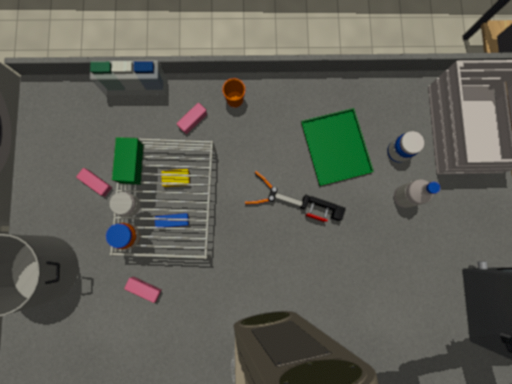

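The overhead view shows the reacher (handle about (322,207), head (273,196)) with its jaws pointing toward the rack mouth. The brush is at (172,220), the soap box at (175,178) and the tray at (337,147). In the scene view the brush is at (326,170) and the reacher handle at (192,202).

```bash
cat > m.py <<'E'
from h import *
def mask(im,lo,hi,roi):
    h=cv2.cvtColor(im,cv2.COLOR_RGB2HSV); m=cv2.inRange(h,lo,hi); k=np.zeros_like(m); x0,y0,x1,y1=roi; k[y0:y1,x0:x1]=m[y0:y1,x0:x1]; return k
def rect(s,m,z):
    # ray-cast the mask's pixels to plane z, return min-area rect
    v,u=np.nonzero(m); P=np.float32([ray(s,a,b,z)[:2] for a,b in zip(u,v)])
    return cv2.minAreaRect(P),P.mean(0),len(P)
E
python3 - <<'E'
from m import *
a=load("scene0.png");b=load("top0.png")
def go(n,lo,hi,rb,ra,z):
    for s,r in((b,rb),(a,ra)):
        m=mask(s["img"],lo,hi,r); print(n,[np.round(q,1).tolist() for q in rect(s,m,z)[0]],rect(s,m,z)[1],rect(s,m,z)[2])
go("brush",(105,120,60),(125,255,255),(145,205,200,235),(305,155,348,182),36)
go("soap",(22,120,80),(35,255,255),(150,160,200,195),(320,185,360,215),34)
go("tray",(50,120,40),(75,255,255),(290,100,380,195),(130,215,235,310),18)
go("jaws",(5,150,80),(18,255,255),(235,160,280,215),(235,185,275,228),25)
go("red",(0,150,60),(4,255,255),(300,190,350,225),(170,180,215,215),51)
go("black",(0,0,0),(180,255,35),(297,190,350,225),(165,185,215,218),55)
go("head/shaft",(0,0,120),(180,60,255),(268,185,306,212),(212,195,250,212),37)
# rack uprights/wires
m=b["img"]; 
for z in(105,115): print(z,[ray(b,u,v,z)[:2].round(0) for u,v in((213,140),(208,257),(140,138),(112,257))])
for s,f in((b,"t"),(a,"s")):
    c=s["img"][115:275,95:355] if f=="t" else s["img"][110:240,160:420]
    cv2.imwrite(f"pics/c_{f}.png",cv2.resize(c,None,fx=3,fy=3,interpolation=2)[:,:,::-1])
E
```

```text
brush [[436.9, 294.2], [37.3, 101.5], 3.9] [436.23987 292.5819 ] 310
brush [[444.4, 287.9], [46.8, 103.3], 4.8] [441.7156  289.39008] 189
soap [[570.0, 283.9], [52.3, 86.2], 4.1] [571.2451  283.44714] 371
soap [[582.2, 275.4], [69.2, 97.2], 2.9] [581.14886 274.71802] 359
tray [[662.8, -226.7], [218.7, 179.0], 13.3] [ 661.3047  -226.50441] 3686
tray [[669.5, -229.9], [225.4, 177.7], 13.4] [ 676.5843 -230.6136] 4394
jaws [[524.3, 22.3], [65.7, 104.4], 70.5] [522.74023   22.097015] 135
jaws [[527.8, 16.2], [67.6, 120.4], 71.3] [538.5063    13.849384] 196
red [[435.2, -143.2], [62.7, 10.6], 70.2] [ 435.1353 -143.3065] 78
red [[454.5, -150.6], [70.7, 39.6], 68.0] [ 453.18744 -150.87202] 165
black [[462.5, -162.3], [128.0, 43.4], 70.2] [ 464.58536 -171.04489] 367
black [[490.7, -172.4], [134.0, 73.4], 70.6] [ 496.85376 -176.04765] 587
head/shaft [[492.7, -52.7], [97.3, 38.7], 60.0] [497.25342 -56.90845] 142
head/shaft [[509.3, -54.3], [113.2, 66.0], 75.6] [503.24258 -60.73411] 365
105 [array([664., 159.]), array([327., 175.]), array([674., 372.]), array([334., 441.])]
115 [array([661., 158.]), array([327., 174.]), array([671., 369.]), array([334., 437.])]
```

View pics/c_t.png

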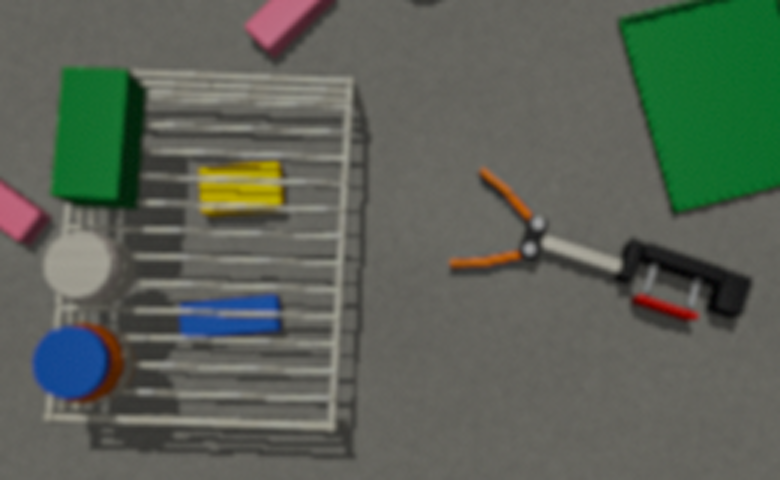

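The crop shows the reacher's red trigger on the robot side, and the brush axis nearly parallel to y. Estimates are:
- **Reacher handle:** about (461,-155), yaw 70°
- **Brush:** (437,293), yaw 94°
- **Mouth:** y about 168, so the brush end is about 73 mm inside, which fits the 60 to 85 mm given
- **Tray:** (663,-227), yaw 13°

I'll move above the handle.

```bash
python3 -m jog '.459 -.383 0 0 0 0 -1; .459 -.383 0 0 0 0 -1; .459 -.383 0 0 0 0 -1; .459 -.383 0 0 0 0 -1; .459 -.383 0 0 0 0 -1' 40
python3 -m jog '.459 -.383 0 0 0 0 -1; .459 -.383 0 0 0 0 -1; .459 -.383 0 0 0 0 -1; .459 -.383 0 0 0 0 -1'
python3 -m jog '0 0 0 0 0 -.158 -1;0 0 0 0 0 -.158 -1;0 0 0 0 0 -.158 -1;0 0 0 0 0 -.158 -1;0 0 0 0 0 -.158 -1'
python3 -m jog '0 0 0 0 0 -.158 -1;0 0 0 0 0 0 -1'
python3 - <<'E'
from m import *
w=shot("wrist","w1.png"); print(np.round(w["extrinsics"],2),w["fx"])
cv2.imwrite("pics/w1v.png",w["img"][:,:,::-1]); print(sense()["tool_pos"],sense()["tcp_rot"])
E
```

```text
time: 0.72
tool_pos: [316.5, -344.4, 404.4]
tcp_rot: [-180.0, 0.0, 13.0]
ft_force: [0.9, -0.3, 0.6]
finger_gap: 85.6
grip_force: 0.0
time: 1.23
tool_pos: [460.8, -153.6, 404.5]
tcp_rot: [180.0, 0.0, 13.0]
ft_force: [0.8, -1.7, -0.8]
finger_gap: 85.6
grip_force: 0.0
time: 1.85
tool_pos: [460.0, -155.3, 404.2]
tcp_rot: [-179.9, 0.0, 60.8]
ft_force: [-0.2, -0.8, 0.2]
finger_gap: 85.6
grip_force: 0.0
time: 2.1
tool_pos: [460.0, -155.4, 404.3]
tcp_rot: [-180.0, -0.0, 69.9]
ft_force: [0.4, 0.3, -0.3]
finger_gap: 85.4
grip_force: 0.0
[[ 9.4000e-01 -3.3000e-01 -9.0000e-02  4.8343e+02]
 [-3.4000e-01 -9.1000e-01 -2.5000e-01 -9.1750e+01]
 [-0.0000e+00  2.7000e-01 -9.6000e-01  3.7457e+02]
 [ 0.0000e+00  0.0000e+00  0.0000e+00  1.0000e+00]] 328.29078954230863
[ 459.99723581 -155.38512563  404.36606972] [-1.79963920e+02 -1.21619716e-03  6.97194238e+01]
```

View pics/w1.png

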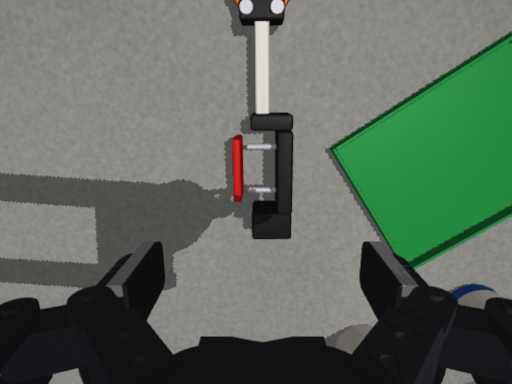

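The wrist view shows the handle: red trigger at u=233–243 and v=137–200, black grip with its outer edge at u≈292, tail at v≈238, shaft at u≈262.

```bash
python3 - <<'E'
from m import *
w=load("w1.png"); t=np.radians(69.7); U=np.array([np.cos(t),np.sin(t)]); V=np.array([-U[1],U[0]]); o=np.array([460.,-155.4])
f=lambda n,u,v,z:print(n,np.round([(ray(w,u,v,z)[:2]-o)@U,(ray(w,u,v,z)[:2]-o)@V],1))
m=mask(w["img"],(0,150,60),(4,255,255),(200,100,300,230)); print("red",rect(w,m,51)[0], (np.array(rect(w,m,51)[0][0])-o)@U,(np.array(rect(w,m,51)[0][0])-o)@V)
f("trig front",241,137,51);f("trig back",241,199,51);f("trig outer",234,168,51);f("trig inner",243,168,51)
f("blk outer",292,168,55);f("blk front",272,114,45);f("blk outer front",291,131,55);f("blk outer back",291,213,55);f("tail",272,238,50)
f("hinge l",247,7,46);f("hinge r",277,7,46);f("head back",262,24,46);f("shaft",262,60,37);f("shaft",261.5,110,37)
E
```

```text
red ((436.8372802734375, -145.25839233398438), (67.53055572509766, 9.901723861694336), 68.99053192138672) 1.4757283485875863 25.242543790669146
trig front [33.3 20.9]
trig back [-30.1  21.7]
trig outer [ 2.4 28.3]
trig inner [ 2.4 19.3]
blk outer [  3.4 -29.5]
blk front [55.1 -9.4]
blk outer front [ 39.6 -27.5]
blk outer back [-43.7 -29.8]
tail [-73.7 -10.7]
hinge l [148.8  14.3]
hinge r [148.9 -12.7]
head back [134.9   0.7]
shaft [105.3   0.6]
shaft [58.6  0.9]
```

The handle centre lies under the tool to within 1 mm (tail -74, hinge 149, width -29.5 to 28–30). I'll descend and pinch to about 55 mm.

```bash
python3 -m jog '0 0 .55 0 0 0 -1;0 0 .55 0 0 0 -1;0 0 .5 0 0 0 -1;0 0 .45 0 0 0 -1;0 0 .19 0 0 0 -1'
python3 -m jog '0 0 0 0 0 0 -.4;0 0 0 0 0 0 -.29;0 0 0 0 0 0 -.29;0 0 0 0 0 0 -.29;0 0 0 0 0 0 -.29' 40
```

```text
time: 2.78
tool_pos: [458.4, -154.7, 177.3]
tcp_rot: [-179.7, -0.0, 69.7]
ft_force: [0.8, -0.7, 0.2]
finger_gap: 85.7
grip_force: 0.0
time: 3.4
tool_pos: [460.8, -155.7, 181.9]
tcp_rot: [179.9, 0.0, 69.9]
ft_force: [0.3, 0.6, 7.0]
finger_gap: 55.5
grip_force: 10.8
```

```bash
python3 -m jog '0 0 -.05 0 0 0 -.29;0 0 -.07 0 0 0 -.29;.25 -.05 0 0 0 0 -.29;.25 -.05 0 0 0 0 -.29;.25 -.05 0 0 0 0 -.29'
python3 -m jog '0 0 0 0 0 -.1 -.29;0 0 0 0 0 -.1 -.29;0 0 0 0 0 -.1 -.29;0 0 0 0 0 -.1 -.29;0 0 0 0 0 0 -.29'
python3 - <<'E'
from m import *
w=shot("wrist","w2.png");t=shot("top","top2.png");s=shot("scene","scene2.png")
c=lambda im,x0,y0,x1,y1:cv2.resize(im[y0:y1,x0:x1],(400,300),interpolation=2)
cv2.imwrite("pics/mix2.png",np.vstack([np.hstack([cv2.resize(w["img"],(400,300)),c(t["img"],110,120,310,270)]),np.hstack([c(s["img"],200,120,400,270),c(s["img"],160,100,420,295)])])[:,:,::-1])
print(sense()["tool_pos"],sense()["tcp_rot"])
E
```

```text
time: 4.03
tool_pos: [471.7, -79.1, 192.9]
tcp_rot: [-180.0, 0.0, 69.9]
ft_force: [-0.1, -0.1, -1.2]
finger_gap: 55.4
grip_force: 10.9
time: 4.65
tool_pos: [471.6, -79.8, 192.8]
tcp_rot: [-180.0, -0.0, 93.9]
ft_force: [-0.6, -0.4, -3.0]
finger_gap: 54.9
grip_force: 10.9
[471.69723411 -79.81264557 192.75866939] [-1.79994487e+02 -1.89178258e-03  9.38083973e+01]
```

View pics/mix2.png

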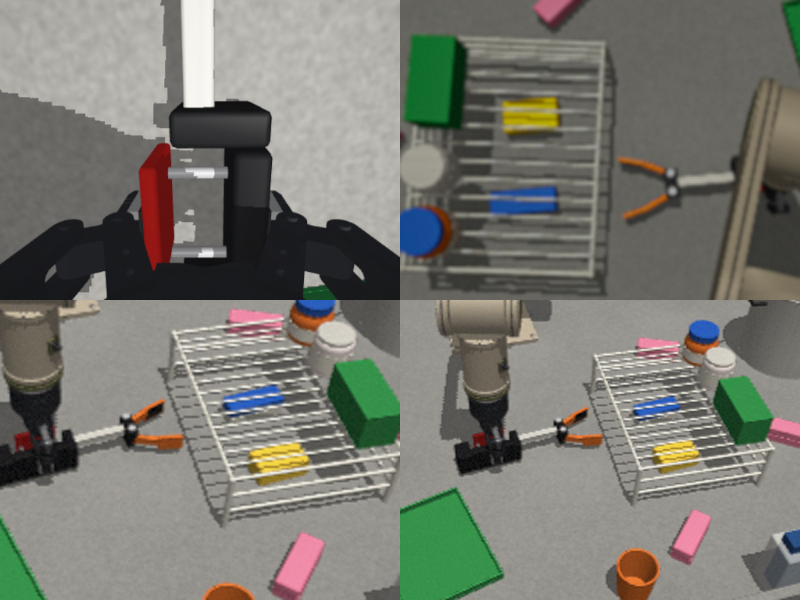

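The reacher is held level, with its jaws just short of the mouth and the brush ahead, slightly to the −x side. Next I'll compare the jaw line and the brush in the same picture.

```bash
python3 - <<'E'
from m import *
t=load("top2.png")
b=rect(t,mask(t["img"],(105,120,60),(125,255,255),(145,205,200,235)),36)
j=rect(t,mask(t["img"],(5,150,80),(18,255,255),(205,185,255,235)),38)
print(b);print(j)
a=np.radians(93.9);U=np.array([np.cos(a),np.sin(a)]);V=np.array([-U[1],U[0]])
o=np.array([471.7,-79.8])
for n,q in(("b",b),("j",j)): print(n,(np.array(q[0][0])-o)@U,(np.array(q[0][0])-o)@V)
# mouth wire in rows ~ 200-225 px: brightest column right of brush
for r in(150,200,240): 
    g=t["img"][r,195:222].astype(int).sum(1); u=195+g.argmax(); print(r,u,[ray(t,u,r,z)[:2].round(0) for z in(110,0)])
E
```

```text
(((436.62933349609375, 294.209228515625), (37.47393035888672, 101.43931579589844), 4.196887493133545), array([436.07178, 292.47363], dtype=float32), 310)
(((455.6414794921875, 110.4226303100586), (89.1829833984375, 65.47801971435547), 3.4968576431274414), array([454.9757  , 109.501434], dtype=float32), 135)
b 375.5284690055596 9.551106230258206
j 190.8743526790955 3.083285960356972
150 210 [array([633., 168.]), array([663., 179.])]
200 208 [array([487., 174.]), array([501., 186.])]
240 206 [array([374., 180.]), array([376., 193.])]
```

```bash
python3 -m jog '0 -.006 .07 0 0 0 -.29;.3 0 0 0 0 0 -.29;.3 0 0 0 0 0 -.29;.3 0 0 0 0 0 -.29;0 0 0 0 0 0 -.29'
python3 -m jog '.22 0 0 0 0 0 -.29;.22 0 0 0 0 0 -.29;.2 0 0 0 0 0 -.29;0 0 0 0 0 0 -.29'
python3 - <<'E'
from m import *
t=shot("top","top3.png");s=shot("scene","scene3.png")
b=rect(t,mask(t["img"],(105,120,60),(125,255,255),(145,205,200,235)),36);print(b)
c=lambda im,x0,y0,x1,y1:cv2.resize(im[y0:y1,x0:x1],(400,400),interpolation=2)
cv2.imwrite("pics/mix3.png",np.hstack([c(t["img"],130,160,250,280),c(s["img"],240,120,360,240)])[:,:,::-1])
E
```

```text
time: 5.42
tool_pos: [464.5, 11.4, 185.0]
tcp_rot: [-179.9, -0.0, 94.0]
ft_force: [0.4, -0.3, -1.4]
finger_gap: 55.5
grip_force: 10.9
time: 5.92
tool_pos: [460.5, 74.0, 185.4]
tcp_rot: [-180.0, 0.0, 94.0]
ft_force: [-0.4, -0.0, -2.6]
finger_gap: 55.2
grip_force: 10.9
(((438.9796142578125, 295.60064697265625), (37.69363784790039, 100.4447250366211), 4.399763107299805), array([438.2213, 295.8182], dtype=float32), 306)
```

View pics/mix3.png

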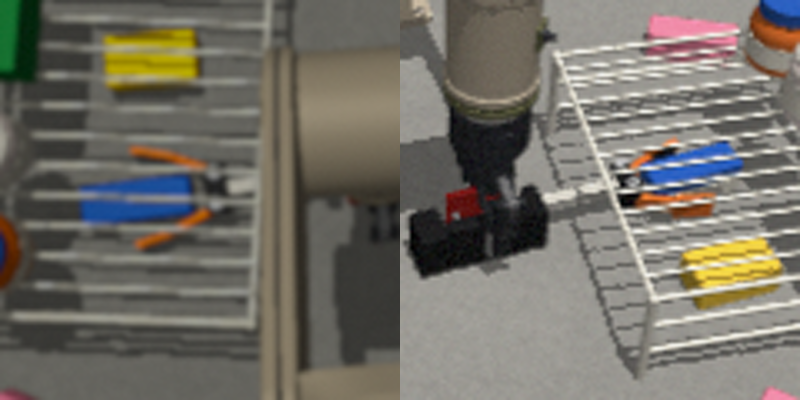

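The jaws straddle the brush with both tips past its middle. I'll squeeze.

```bash
python3 -m jog '0 0 0 0 0 0 -.22;0 0 0 0 0 0 -.15;0 0 0 0 0 0 -.08;0 0 0 0 0 0 -.02;0 0 0 0 0 0 .05' 60
python3 -m jog '0 0 0 0 0 0 .15;0 0 0 0 0 0 .3;0 0 0 0 0 0 .3;0 0 0 0 0 0 .3' 60
python3 - <<'E'
from m import *
t=shot("top","top4.png")
b=rect(t,mask(t["img"],(105,120,60),(125,255,255),(145,205,200,235)),36);print(b)
j=rect(t,mask(t["img"],(5,150,80),(18,255,255),(150,190,225,245)),34);print(j)
E
```

```text
time: 6.65
tool_pos: [461.1, 73.7, 186.2]
tcp_rot: [179.9, 0.0, 93.9]
ft_force: [1.9, -1.5, 1.4]
finger_gap: 44.8
grip_force: 60.7
time: 7.15
tool_pos: [460.6, 73.8, 185.7]
tcp_rot: [180.0, -0.0, 93.9]
ft_force: [2.0, -1.5, 1.4]
finger_gap: 44.8
grip_force: 61.2
(((437.1813659667969, 297.7957458496094), (39.45949172973633, 101.24739074707031), 7.29116153717041), array([437.02567, 296.28452], dtype=float32), 305)
(((421.8617858886719, 257.1507263183594), (38.448673248291016, 75.6423110961914), 46.349212646484375), array([424.18585, 249.0359 ], dtype=float32), 34)
```

```bash
python3 -m jog '0 0 -.05 0 0 0 .3;0 0 -.08 0 0 0 .3;-.1 0 0 0 0 0 .3;-.2 0 0 0 0 0 .3;-.2 0 0 0 0 0 .3' 60
python3 - <<'E'
from m import *
t=shot("top","top5.png");s=shot("scene","scene5.png")
c=lambda im,x0,y0,x1,y1:cv2.resize(im[y0:y1,x0:x1],(400,400),interpolation=2)
cv2.imwrite("pics/mix5.png",np.hstack([c(t["img"],130,160,250,280),c(s["img"],240,120,360,240)])[:,:,::-1])
E
```

```text
time: 7.82
tool_pos: [463.8, 23.0, 198.5]
tcp_rot: [-180.0, 0.0, 94.0]
ft_force: [0.6, -0.4, -1.9]
finger_gap: 44.5
grip_force: 61.3
```

View pics/mix5.png

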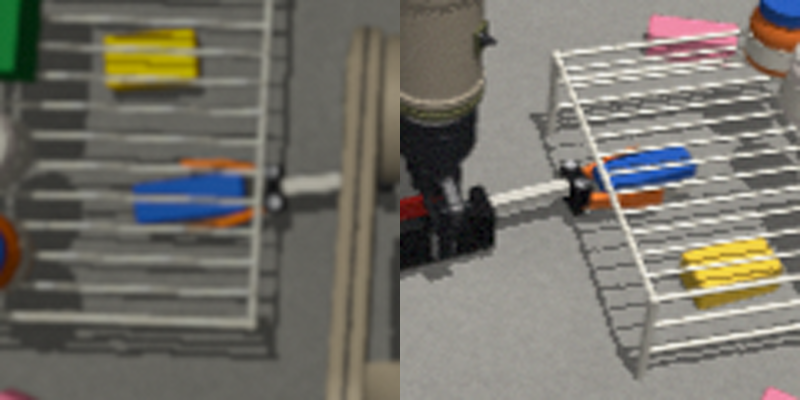

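The jaws hold the brush and it travels with the tool, slightly skewed in yaw. I'll draw it clear of the rack and check for droop.

```bash
python3 -m jog '-.3 0 0 0 0 0 .3;-.4 0 0 0 0 0 .3;-.4 0 0 0 0 0 .3;-.4 0 0 0 0 0 .3;-.3 0 0 0 0 0 .3' 60
python3 -m jog '-.1 0 -.1 0 0 0 .3;0 0 -.2 0 0 0 .3;0 0 -.2 0 0 0 .3;0 0 -.1 0 0 0 .3;0 0 0 0 0 0 .3' 60
python3 - <<'E'
from m import *
t=shot("top","top6.png");s=shot("scene","scene6.png")
c=lambda im,x0,y0,x1,y1:cv2.resize(im[y0:y1,x0:x1],(400,300),interpolation=2)
cv2.imwrite("pics/mix6.png",np.hstack([c(t["img"],180,160,340,280),c(s["img"],160,120,320,240)])[:,:,::-1])
m=mask(t["img"],(105,120,60),(125,255,255),(200,170,290,240));v,u=np.nonzero(m);print(u.min(),u.max(),v.min(),v.max())
for z in(100,110,120):print(rect(t,m,z)[0])
E
```

```text
time: 8.55
tool_pos: [476.3, -157.1, 198.6]
tcp_rot: [180.0, 0.0, 93.9]
ft_force: [-0.6, 0.1, -2.1]
finger_gap: 44.7
grip_force: 61.4
time: 9.18
tool_pos: [477.5, -165.3, 259.6]
tcp_rot: [179.9, 0.0, 94.0]
ft_force: [0.1, -0.7, -2.5]
finger_gap: 44.8
grip_force: 61.8
232 266 203 219
((453.09521484375, 58.880088806152344), (38.16668701171875, 98.4415283203125), 6.376560688018799)
((452.18365478515625, 58.89896011352539), (37.7945442199707, 97.48169708251953), 6.376554489135742)
((451.27215576171875, 58.91783142089844), (37.42240524291992, 96.5218505859375), 6.376588821411133)
```

View pics/mix6.png

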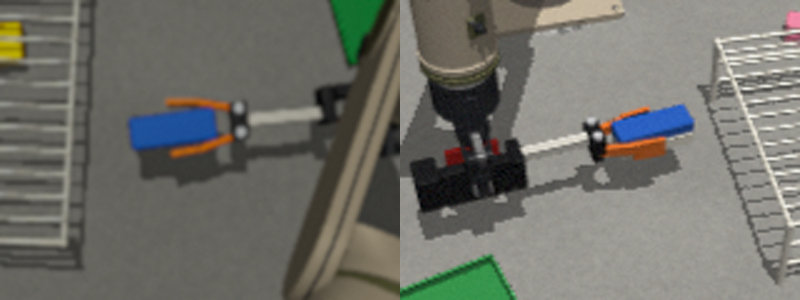

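The brush is out, level and firmly held, about 222 mm ahead of the TCP. I'll swing to the tray at yaw 13°.

```bash
python3 -m jog '0 0 0 0 0 .08 .3;0 0 0 0 0 .14 .3;0 0 0 0 0 .15 .3;0 0 0 0 0 .15 .3;0 0 0 0 0 .15 .3' 60
python3 -m jog '0 0 0 0 0 .15 .3;0 0 0 0 0 .15 .3;0 0 0 0 0 .15 .3;0 0 0 0 0 .14 .3;0 0 0 0 0 .085 .3' 60
python3 -m jog '-.12 .28 0 0 0 0 .3;-.12 .28 0 0 0 0 .3;-.12 .28 0 0 0 0 .3;-.12 .28 0 0 0 0 .3;0 0 0 0 0 0 .3' 60
python3 - <<'E'
from m import *
t=shot("top","top7.png");s=shot("scene","scene7.png")
c=lambda im,x0,y0,x1,y1:cv2.resize(im[y0:y1,x0:x1],(400,300),interpolation=2)
cv2.imwrite("pics/mix7.png",np.hstack([c(t["img"],270,80,430,200),c(s["img"],70,170,270,320)])[:,:,::-1])
m=mask(t["img"],(105,120,60),(125,255,255),(300,100,385,200))
print(rect(t,m,110)); print(rect(t,mask(t["img"],(50,120,40),(75,255,255),(290,100,380,195)),18)[0])
print(sense()["tool_pos"],sense()["tcp_rot"])
E
```

```text
time: 9.9
tool_pos: [476.5, -165.3, 257.4]
tcp_rot: [-179.9, 0.0, 53.4]
ft_force: [0.4, -0.3, -2.3]
finger_gap: 44.5
grip_force: 61.7
time: 10.52
tool_pos: [476.5, -165.3, 257.3]
tcp_rot: [-179.9, 0.1, 13.0]
ft_force: [0.3, -0.3, -2.3]
finger_gap: 44.7
grip_force: 61.8
time: 11.15
tool_pos: [455.2, -287.0, 257.6]
tcp_rot: [-179.9, 0.1, 13.1]
ft_force: [0.9, -0.0, -2.7]
finger_gap: 44.5
grip_force: 62.0
(((668.761962890625, -224.28443908691406), (96.77210235595703, 40.22929000854492), 17.02726173400879), array([ 668.105  , -223.36382], dtype=float32), 397)
((662.9264526367188, -226.62718200683594), (219.15330505371094, 179.04881286621094), 13.28358268737793)
[ 455.55087099 -285.26846916  257.55027021] [-1.79882993e+02  6.40978840e-02  1.31841169e+01]
```

View pics/mix7.png

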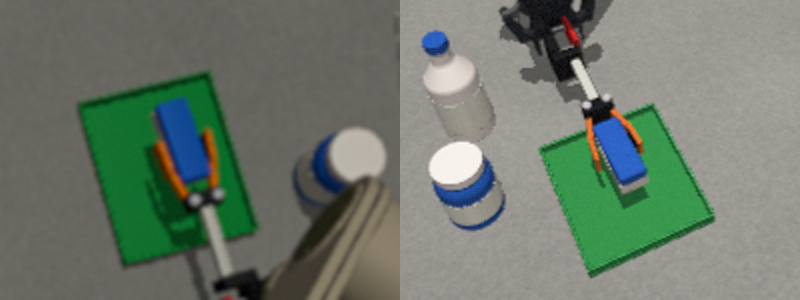

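The brush hangs level over the tray's middle, centre (669,-224). I'll lower it; floor contact is expected at TCP z ≈ 189.5.

```bash
python3 -m jog '0 0 .15 0 0 0 .3;0 0 .2 0 0 0 .3;0 0 .18 0 0 0 .3;0 0 .1 0 0 0 .3;0 0 0 0 0 0 .3' 60
python3 -m jog '0 0 .02 0 0 0 .3;0 0 .01 0 0 0 .3;0 0 0 0 0 0 .3'
python3 -m jog '0 0 .01 0 0 0 .3;0 0 .01 0 0 0 .3;0 0 0 0 0 0 .3'
```

```text
time: 11.88
tool_pos: [455.6, -285.1, 194.5]
tcp_rot: [-179.9, 0.1, 13.3]
ft_force: [-1.1, 0.1, -1.7]
finger_gap: 44.7
grip_force: 62.0
time: 12.25
tool_pos: [456.1, -285.8, 193.1]
tcp_rot: [180.0, -0.0, 13.2]
ft_force: [0.8, 0.8, -1.6]
finger_gap: 44.8
grip_force: 62.0
time: 12.62
tool_pos: [456.0, -285.8, 190.8]
tcp_rot: [180.0, -0.0, 13.2]
ft_force: [-0.7, 0.0, -1.0]
finger_gap: 44.6
grip_force: 62.3
```

```bash
python3 -m jog '0 0 .01 0 0 0 .3;0 0 .005 0 0 0 .3;0 0 0 0 0 0 .3;0 0 0 0 0 0 .3'
python3 -m jog '0 0 0 0 0 0 .1;0 0 0 0 0 0 .03;0 0 0 0 0 0 -.02;0 0 0 0 0 0 -.06;0 0 0 0 0 0 -.06'
python3 -m jog '0 0 0 0 0 0 -.1;0 0 0 0 0 0 -.15;0 0 0 0 0 0 -.2;0 0 0 0 0 0 -.25;0 0 0 0 0 0 -.29'
python3 -m jog '0 0 0 0 0 0 -.29;0 0 0 0 0 0 -.29'
python3 - <<'E'
from m import *
t=shot("top","top8.png");s=shot("scene","scene8.png")
c=lambda im,x0,y0,x1,y1:cv2.resize(im[y0:y1,x0:x1],(400,300),interpolation=2)
cv2.imwrite("pics/mix8.png",np.hstack([c(t["img"],270,80,430,200),c(s["img"],110,180,250,285)])[:,:,::-1])
m=mask(t["img"],(105,120,60),(125,255,255),(300,100,385,200))
j=mask(t["img"],(5,150,80),(18,255,255),(300,100,385,200))
a=np.radians(13.2);U=np.array([np.cos(a),np.sin(a)]);V=np.array([-U[1],U[0]]);o=sense()["tool_pos"][:2]
for n,q in(("b",rect(t,m,40)),("j",rect(t,j,34))):print(n,q[0],(np.array(q[0][0])-o)@U,(np.array(q[0][0])-o)@V)
print(sense()["tool_pos"])
E
```

```text
time: 13.12
tool_pos: [456.2, -285.9, 189.6]
tcp_rot: [180.0, -0.0, 13.2]
ft_force: [-1.4, -0.8, 2.6]
finger_gap: 44.7
grip_force: 63.2
time: 13.75
tool_pos: [456.1, -285.6, 189.2]
tcp_rot: [180.0, -0.0, 13.2]
ft_force: [-0.1, -1.0, 2.5]
finger_gap: 45.4
grip_force: 53.9
time: 14.38
tool_pos: [455.8, -285.6, 189.0]
tcp_rot: [-180.0, 0.0, 13.2]
ft_force: [-0.9, 0.2, -1.3]
finger_gap: 55.2
grip_force: 10.9
time: 14.62
tool_pos: [455.9, -285.7, 189.1]
tcp_rot: [-180.0, 0.0, 13.2]
ft_force: [-0.3, 1.0, -1.1]
finger_gap: 55.1
grip_force: 10.9
b ((670.4227905273438, -222.393310546875), (97.14158630371094, 36.69412612915039), 15.816136360168457) 223.25890998052702 12.636517529560312
j ((641.068359375, -236.68670654296875), (66.91484069824219, 91.59908294677734), 13.730142593383789) 191.41614569221832 5.423878632592764
[ 455.94818566 -285.67732377  189.19258897]
```

View pics/mix8.png

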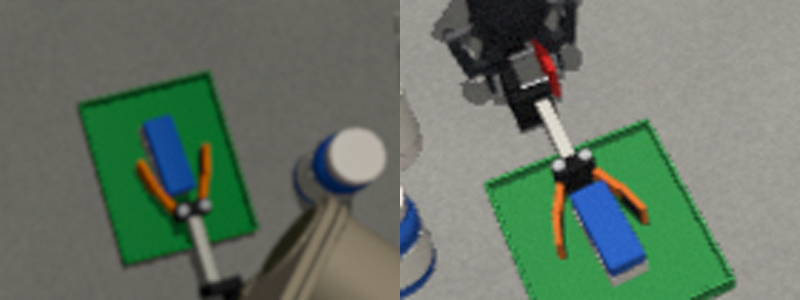

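The brush lies flat in the tray with the jaws open, and the jaw axis is about 7 mm to one side of it. I'll re-centre, then lift straight up.

```bash
python3 -m jog '0 -.035 0 0 0 0 -.29;0 -.035 0 0 0 0 -.29;0 0 -.05 0 0 0 -.29;0 0 -.15 0 0 0 -.29;0 0 -.2 0 0 0 -.29'
python3 -m jog '0 0 -.25 0 0 0 -.29;0 0 -.2 0 0 0 -.29;0 0 0 0 0 0 -.29'
python3 - <<'E'
from m import *
t=shot("top","top9.png")
m=mask(t["img"],(105,120,60),(125,255,255),(300,100,385,200)); print(rect(t,m,40)[0])
p=sense()["tool_pos"];print(p)
E
```

```text
time: 15.35
tool_pos: [454.3, -278.9, 230.3]
tcp_rot: [-180.0, 0.0, 13.2]
ft_force: [0.6, -0.5, -0.7]
finger_gap: 55.1
grip_force: 10.9
time: 15.72
tool_pos: [455.3, -279.6, 277.4]
tcp_rot: [179.8, -0.2, 13.2]
ft_force: [-0.5, -0.2, -1.5]
finger_gap: 55.1
grip_force: 10.9
((669.8754272460938, -222.26072692871094), (98.0523452758789, 36.48008346557617), 15.056251525878906)
[ 454.79506277 -279.21140375  275.66532447]
```

```bash
python3 -m jog '.08 -.39 0 0 0 0 -.29;.08 -.39 0 0 0 0 -.29;.08 -.39 0 0 0 0 -.29;.08 -.39 0 0 0 0 -.29;0 0 0 0 0 -.1 -.29'
python3 -m jog '0 0 0 0 0 -.15 -.29;0 0 0 0 0 -.15 -.29;0 0 0 0 0 -.15 -.29;0 0 0 0 0 -.15 -.29;0 0 0 0 0 -.15 -.29'
python3 -m jog '0 0 0 0 0 -.1 -.29;0 0 .25 0 0 0 -.29;0 0 .3 0 0 0 -.29;0 0 .2 0 0 0 -.29;0 0 .1 0 0 0 -.29'
python3 -m jog '0 0 .03 0 0 0 -.29;0 0 0 0 0 0 -.29;0 0 0 0 0 0 -.29'
```

```text
time: 16.4
tool_pos: [449.1, -117.2, 272.9]
tcp_rot: [-179.9, 0.1, 19.5]
ft_force: [-0.1, -0.6, -2.1]
finger_gap: 55.3
grip_force: 10.9
time: 17.02
tool_pos: [449.3, -119.5, 273.0]
tcp_rot: [-179.9, 0.0, 64.5]
ft_force: [-0.5, -0.3, -2.0]
finger_gap: 55.2
grip_force: 10.9
time: 17.65
tool_pos: [448.7, -119.3, 187.1]
tcp_rot: [-179.8, -0.0, 70.2]
ft_force: [-0.5, -0.3, -1.8]
finger_gap: 54.8
grip_force: 10.9
time: 18.02
tool_pos: [450.3, -119.8, 187.1]
tcp_rot: [179.9, 0.0, 70.2]
ft_force: [0.2, 0.7, -0.9]
finger_gap: 54.8
grip_force: 10.9
```

```bash
python3 -m jog '0 0 .015 0 0 0 -.29;0 0 0 0 0 0 -.29;0 0 0 0 0 0 -.29'
python3 -m jog '0 0 .02 0 0 0 -.29;0 0 0 0 0 0 -.29;0 0 0 0 0 0 -.29'
python3 -m jog '0 0 .015 0 0 0 -.29;0 0 0 0 0 0 -.29;0 0 0 0 0 0 -.29'
```

```text
time: 18.4
tool_pos: [449.8, -119.7, 184.8]
tcp_rot: [180.0, 0.0, 70.2]
ft_force: [-0.4, -1.2, -1.3]
finger_gap: 55.4
grip_force: 10.9
time: 18.77
tool_pos: [449.8, -119.6, 182.6]
tcp_rot: [-180.0, -0.0, 70.2]
ft_force: [-0.6, -0.2, -1.2]
finger_gap: 55.4
grip_force: 10.9
time: 19.15
tool_pos: [450.0, -119.7, 181.7]
tcp_rot: [180.0, -0.0, 70.2]
ft_force: [-2.0, 0.3, 5.1]
finger_gap: 55.2
grip_force: 9.7
```

Contact with the counter shows at z≈181.7, the same height as at pick-up. I'll release, rise and check.

```bash
python3 -m jog '0 0 0 0 0 0 -.35;0 0 0 0 0 0 -.5;0 0 0 0 0 0 -1;0 0 0 0 0 0 -1;0 0 0 0 0 0 -1'
python3 -m jog '0 0 -.2 0 0 0 -1;0 0 -.4 0 0 0 -1;0 0 -.5 0 0 0 -1;0 0 -.5 0 0 0 -1;0 0 -.4 0 0 0 -1'
python3 -m jog '-.3 0 -.3 0 0 0 -1;-.4 0 0 0 0 0 -1;-.4 0 0 0 0 0 -1;0 0 0 0 0 0 -1;0 0 0 0 0 0 -1'
python3 - <<'E'
from m import *
t=shot("top","top10.png");s=shot("scene","scene10.png")
cv2.imwrite("pics/mix10.png",np.hstack([cv2.resize(t["img"],(400,300)),cv2.resize(s["img"],(400,300))])[:,:,::-1])
E
```

```text
time: 19.77
tool_pos: [449.8, -119.7, 181.2]
tcp_rot: [-180.0, -0.0, 70.2]
ft_force: [-0.0, -0.2, -0.6]
finger_gap: 85.2
grip_force: 0.0
time: 20.4
tool_pos: [449.8, -119.7, 383.6]
tcp_rot: [179.9, 0.0, 70.2]
ft_force: [-0.5, -0.5, -0.6]
finger_gap: 85.5
grip_force: 0.0
time: 21.02
tool_pos: [412.6, -223.0, 411.1]
tcp_rot: [-180.0, -0.0, 70.2]
ft_force: [-0.1, 0.6, -0.1]
finger_gap: 85.5
grip_force: 0.0
```

View pics/mix10.png

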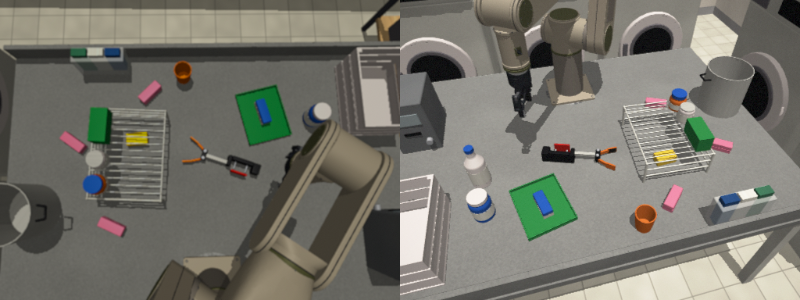

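The brush lies in the tray at (263,112) in the top view. The reacher is flat on the counter, clear of both tray and rack. The soap box, bottle and jar are where they were.

```bash
python3 -c "from bench import *; print(hand_in())"
```

```text
the job is handed in; nothing more can be done
None
```

The job is handed in at about 21 s: the blue brush lies flat, bristles down, in the green tray, the reacher is back on the counter and released, and the soap box, bottle and jar look unmoved; no verdict came back.

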